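Fetch the egg timer from behind the condiments

TASK

The egg timer stands in the back row of the wooden tray, behind the condiments. Move the two condiments that stand right in front of it over to the flat grey drying board, then stand the timer upright in the middle of the round cork coaster, and only then put the two condiments back upright, each exactly where it stood on the tray. At the end the third condiment must still be where it stood, and do not shift the tin or the mug.

Things in the scene. Friction and masses are not known exactly. Their poses are not given: they have to be found in the camera images.
- timer_center (a point): Centre (28 mm above its foot) of the egg timer: white cylinder below, dome above, rigid, 56 mm across and 56 mm high, loose, 0.11 kg. Grasp it from above at or just below its centre. It stands in the tray's back row beside a low tea light (38 mm wide, 15 mm high) that plays no part. The two condiments in front are too tall and near for a hand to come down over it.
- mill_center (a point): Centre (80 mm above its foot) of the upright dark wooden pepper mill, 160 mm high, 58 mm across at its foot, rigid. Its round head, 50 mm across, is widest 132 mm above the foot (52 mm above this point): grasp it there, since lower down its top would meet the gripper. A condiment. Loose, about 0.18 kg.
- salt_center (a point): Centre (45 mm above its foot) of the glass salt shaker with grey cap, 90 mm high, 44 mm across. A condiment. Grasp it round the glass at or just above its centre. Loose, about 0.10 kg.
- spice_center (a point): Centre (52.5 mm above its foot) of the straight round spice jar with black lid, 105 mm high, 41 mm across. A condiment. Grasp it anywhere at or above its centre. Loose, about 0.11 kg.
- tray: Fixed wooden tray, 170 mm along x, 310 along y; x points away from the robot. Origin under its centre at worktop level; floor 10 mm up, rim 18 mm up. Flat cork rounds mark the places: front row x = -25 mm, y = -100, 0, 100 (condiments, any order); back row x = 30, y = -50 and 50 (timer, tea light, either way). The two condiments 74 mm from the timer are in its way; the third is 160 mm off.
- board: Grey stone drying board, a plain rectangular slab, fixed, 220 mm along its x by 160 mm along its y, 12 mm thick. Origin under its centre at worktop level. It lies on the left or the right of the tray: the side area, with room for two condiments 110 mm apart along its x.
- coaster: Round cork coaster, fixed, 100 mm diameter, 12 mm thick. Origin under its centre at worktop level. It lies on the side of the tray opposite to the drying board.
- tin_center (a point): Centre of a bystander, a food tin 75 mm across and 58 mm high standing between robot and tray: not to be shifted.
- mug_center (a point): Centre (50 mm up) of a bystander, a stoneware mug with handle, 100 mm high, 78 by 113 mm, standing at the right rear: not to be shifted.
Things that resemble listed ones, but are neither listed nor needed, are in the scene too. There is more than one size of the part that bears mill_center; the job needs the smallest. What is shaped like the part that bears spice_center but blue is not meant.

How it is judged:
On the way, in this order (a step that is already met when the one before it is completed fails the run):
1. both condiments in front of the timer stand upright and released on the drying board, the timer still in its place (distance of timer_center from where it was at the start of the episode below 0.015 m and ((x of mill_center in the frame of board between -0.11 and 0.11 m and y of mill_center in the frame of board between -0.08 and 0.08 m and height (world z) of mill_center below 0.098 m and angle between mill_center's own z axis and vertical below 0.15 rad and contact force between the fingers and mill below 0.3 N) or (horizontal distance between mill_center and timer_center above 0.11 m and distance of mill_center from where it was at the start of the episode below 0.015 m)) and ((x of salt_center in the frame of board between -0.11 and 0.11 m and y of salt_center in the frame of board between -0.08 and 0.08 m and height (world z) of salt_center below 0.063 m and angle between salt_center's own z axis and vertical below 0.15 rad and contact force between the fingers and salt below 0.3 N) or (horizontal distance between salt_center and timer_center above 0.11 m and distance of salt_center from where it was at the start of the episode below 0.015 m)) and ((x of spice_center in the frame of board between -0.11 and 0.11 m and y of spice_center in the frame of board between -0.08 and 0.08 m and height (world z) of spice_center below 0.0705 m and angle between spice_center's own z axis and vertical below 0.15 rad and contact force between the fingers and spice below 0.3 N) or (horizontal distance between spice_center and timer_center above 0.11 m and distance of spice_center from where it was at the start of the episode below 0.015 m))), for 0.2 s.
2. the timer stands released in the middle of the coaster while two condiments still stand on the drying board (horizontal distance between timer_center and coaster below 0.015 m and height (world z) of timer_center between 0.034 and 0.046 m and angle between timer_center's own z axis and vertical below 0.15 rad and contact force between the fingers and timer below 0.3 N and (((x of mill_center in the frame of board between -0.11 and 0.11 m and y of mill_center in the frame of board between -0.08 and 0.08 m and height (world z) of mill_center below 0.098 m and angle between mill_center's own z axis and vertical below 0.15 rad and contact force between the fingers and mill below 0.3 N) and (x of salt_center in the frame of board between -0.11 and 0.11 m and y of salt_center in the frame of board between -0.08 and 0.08 m and height (world z) of salt_center below 0.063 m and angle between salt_center's own z axis and vertical below 0.15 rad and contact force between the fingers and salt below 0.3 N)) or ((x of mill_center in the frame of board between -0.11 and 0.11 m and y of mill_center in the frame of board between -0.08 and 0.08 m and height (world z) of mill_center below 0.098 m and angle between mill_center's own z axis and vertical below 0.15 rad and contact force between the fingers and mill below 0.3 N) and (x of spice_center in the frame of board between -0.11 and 0.11 m and y of spice_center in the frame of board between -0.08 and 0.08 m and height (world z) of spice_center below 0.0705 m and angle between spice_center's own z axis and vertical below 0.15 rad and contact force between the fingers and spice below 0.3 N)) or ((x of salt_center in the frame of board between -0.11 and 0.11 m and y of salt_center in the frame of board between -0.08 and 0.08 m and height (world z) of salt_center below 0.063 m and angle between salt_center's own z axis and vertical below 0.15 rad and contact force between the fingers and salt below 0.3 N) and (x of spice_center in the frame of board between -0.11 and 0.11 m and y of spice_center in the frame of board between -0.08 and 0.08 m and height (world z) of spice_center below 0.0705 m and angle between spice_center's own z axis and vertical below 0.15 rad and contact force between the fingers and spice below 0.3 N)))), for 0.2 s.
At the end, for the whole second after the job is handed in: The timer stands upright within 15 mm of the coaster's centre; all three condiments stand upright within 15 mm of where each stood at the start; tin and mug within 20 mm of their places; all at rest and released (horizontal distance between timer_center and coaster below 0.015 m and height (world z) of timer_center between 0.034 and 0.046 m and angle between each of timer_center, mill_center, salt_center, spice_center's own z axis and vertical below 0.15 rad and contact force between the fingers and timer below 0.3 N and linear speed of each of timer, mill, salt, spice below 0.02 m/s and distance of each of mill_center, salt_center, spice_center from where it was at the start of the episode below 0.015 m and contact force between the fingers and mill below 0.3 N and contact force between the fingers and salt below 0.3 N and contact force between the fingers and spice below 0.3 N and distance of each of tin_center, mug_center from where it was at the start of the episode below 0.02 m); the robot touches nothing.
It fails at once if the tin or the mug was shifted or knocked over (distance of any of tin_center, mug_center from where it was at the start of the episode above 0.02 m).
It also fails if it takes over 112 s, if anything falls off the work surface, if the arm or the gripper's body presses on something with over 40 N, if the wrist force passes 120 N, or if a joint passes its speed limit or range.

ROBOT

A 7-joint arm with a two-finger parallel gripper is mounted at the origin on a cart in front of the work surface, level with it; the furniture and walls round the work are solid. World frame = base frame: x ahead of the robot, y to its left, z up, the work surface at z = 0. Lengths are in m, angles in rad, forces in N, time in s.
With the tool pointing down it reaches from about 0.425 to 0.875 m from the base axis. Payload 4.7 kg.
Tool frame: the origin (TCP) lies at the very end of the fingers, on their centre line; the grasp point (between the pads) lies 19 mm behind it; z points along the fingers, y is the line along which they close (so a half turn about z gives the same grasp; the last joint's range is limited). The gripper opens to 87 mm and grips with 3 to 60 N. Pads are 19 mm wide; open, the fingers measure 117 mm over their backs; the gripper's body (75 mm by 190 mm) begins 51 mm behind the grasp point.
Start: joints at [0.014, 0.321, -0.07, 1.45, 0.023, 1.371, -0.057], TCP at [0.65, -0, 0.223] pointing down, gripper open.
Joint ranges: [-2.86, 2.86], [-0.3, 2.09], [-1.38, 1.24], [0.06, 2.45], [-1.56, 4.7], [0.09, 2.05], [-2.69, 2.69]. Speed limits (rad/s): [2.57, 2.57, 3.14, 3.14, 3.14, 3.14, 3.14].

INTERFACE

Orientations are given as a rotation vector (axis times angle).
In Python, from bench import ctrl, get_image, job gives the robot as it stands.
- The arm moves only by the shell command python3 -m crank 'ROWS' [FORCE]. ROWS is JSON, a list that holds one entry, the list of rows, each a list of 5 numbers: the shift along the tool's x, y, z in mm, then the turn about the tool's z in rad, then the closure, from -1 (fully open) to 1 (shut), so that 0 is half open. A call has 1 to 10 rows; each row shifts and turns the commanded pose from where the row before left it, along the tool's axes as they then stand; what a row does not reach is not made up. A row lasts 1/12 s, in which the tool goes at most 41.7 mm and 7.16 degrees, less where a joint would pass 70% of its speed; a pose out of reach is approached as far as the arm can. A call with a gripper value outside its range is refused whole. The fingers move at their own pace and stop on an object; FORCE is the grip in N (left out, the last holds). Time passes only in rows, so rows that do not move let the fingers close. It gives the time, the measured TCP pose, the force, the opening and the grip force at its end, in the units of the state.
- ctrl.get_state(): the state, without advancing time (a new reading comes with each control period).
- get_image(name): name is "scene" or "side" or "wrist"; returns a dict with "pixels" (480x640x3 uint8, red, green, blue), "fx", "fy", "cx", "cy" (pixels), "T" (4x4, takes a point from camera to world coordinates); the wrist camera has in their place "T_tool_cam" (4x4, takes a point from camera to tool coordinates, whose origin is the TCP and whose axes are the flange's). Camera axes: x right, y down, z forward; pixel columns grow to the right and rows downward; lengths in m; the calibration is good to about 2 mm. A picture is of the moment at which its call begins: read the wrist's pose just before it. There is no depth.
- job.close_job(): hands the job in; it is judged then, once.
The state is a dict: "time": time; "joint_positions": joint angles; "qd": joint speeds; "joint_torque": joint torques, N m; "position": TCP position; "tool_rot": TCP orientation; "ft_force": force on the tool from outside, world axes, zero at the start; "torque": the same for the moment, N m; "grip_width": opening from 0.0 (shut) to 1.0 (fully open); "grip_force": force on a finger pad.
Only numpy, scipy, OpenCV 4.12 (cv2) and the standard library are available. Lean on these libraries where they do the work, as an engineer would, in place of code of your own. Each camera call takes 0.05 s, during which the arm holds its last target. There are 200 camera calls.

## Working session

There is one attempt and no reset: what is moved stays moved. The work goes in short steps, Python scripts to look and compute and a shell command to move; the robot and the scene stay as the last step left them, time stands still between calls to the robot, and variables do not carry over. Pictures are saved under pics/ and viewed, at most 14 in all, crops included, and the job is handed in when it is done.

```bash
mkdir -p pics; ls; cat > h.py <<'E'
import numpy as np, cv2
from scipy.spatial.transform import Rotation as R
from bench import ctrl, get_image, job
def snap(name,fn):
    s=ctrl.get_state(); im=get_image(name); cv2.imwrite('pics/'+fn+'.png',im['pixels'][:,:,::-1])
    if name=='wrist':
        T=np.eye(4);T[:3,:3]=R.from_rotvec(s['tool_rot']).as_matrix();T[:3,3]=s['position'];T=T@im['T_tool_cam']
    else: T=im['T']
    np.savez('pics/'+fn+'.npz',T=T,K=[im['fx'],im['fy'],im['cx'],im['cy']])
def pt(fn,u,v,z):
    d=np.load('pics/'+fn+'.npz');T=d['T'];fx,fy,cx,cy=d['K']
    r=T[:3,:3]@[(u-cx)/fx,(v-cy)/fy,1];return T[:3,3]+r*(z-T[2,3])/r[2]
def proj(fn,p):
    d=np.load('pics/'+fn+'.npz');T=d['T'];fx,fy,cx,cy=d['K']
    c=np.linalg.inv(T)@np.r_[p,1];return np.round([fx*c[0]/c[2]+cx,fy*c[1]/c[2]+cy],1)
E
python3 - <<'E'
from h import *
for n in('scene','side','wrist'): snap(n,n+'0')
s=ctrl.get_state();print(s)
for n in('scene0','side0','wrist0'): print(np.load(f'pics/{n}.npz')['T'].round(3))
E
```

```text
pics
{'time': 0.15, 'joint_positions': array([ 0.01410567,  0.32169257, -0.0701014 ,  1.45142644,  0.02261978,
        1.37077133, -0.05687213]), 'qd': array([ 8.54338265e-06, -3.35379882e-03, -9.59023095e-04, -1.89460281e-03,
        5.25718162e-04,  2.81392507e-04, -8.11593162e-04]), 'joint_torque': array([ 2.16972071e-04, -4.91794288e+01, -4.04079035e-01, -3.12878716e+01,
       -6.39387709e-02,  4.04033612e-02,  9.90178205e-05]), 'position': array([ 6.49575545e-01, -4.66808934e-05,  2.21671100e-01]), 'tool_rot': array([-2.22066296e+00, -2.22081180e+00,  1.78480412e-03]), 'ft_force': array([-0.16663946,  0.81667957, -0.26087431]), 'torque': array([0.02462493, 0.00714702, 0.00163808]), 'grip_force': 0.0, 'grip_width': 1.0025906031800453}
[[ 0.76  -0.429  0.488 -0.076]
 [-0.65  -0.491  0.581 -0.696]
 [-0.01  -0.758 -0.652  0.811]
 [ 0.     0.     0.     1.   ]]
[[ 0.668 -0.594  0.448 -0.086]
 [-0.744 -0.525  0.413 -0.551]
 [-0.01  -0.609 -0.793  1.127]
 [ 0.     0.     0.     1.   ]]
[[ 1.     0.001 -0.     0.649]
 [ 0.001 -0.97  -0.242  0.065]
 [-0.001  0.242 -0.97   0.384]
 [ 0.     0.     0.     1.   ]]
```

View pics/scene0.png

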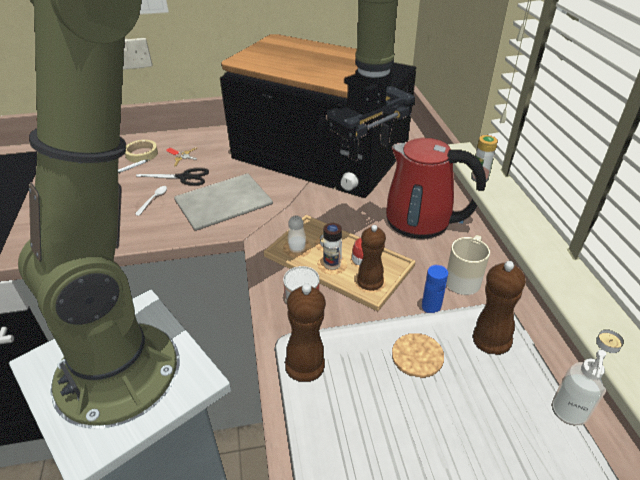

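View pics/side0.png

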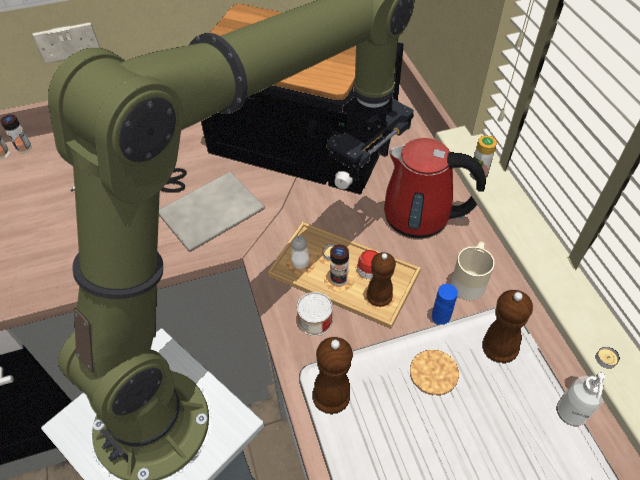

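The pictures show the tray with salt at (299,252 in side), spice jar at (340,264), mill at (381,278) and the red/white timer at (368,263). The board is at (212,210), the coaster at (435,372), the tin at (314,313) and the mug at (473,272).

Possible confusions:
- **Mills:** the tray mill at (381,278), against larger decoys at (332,375) and (508,325).
- **Spice jars:** the tray jar at (340,264), against the blue cylinder at (445,303) and jars at the far left (12,125).
- **Timer:** the red dome at (368,263), against the tea light at (328,253).

I choose the ones on the tray and will check them in one crop.

```bash
python3 - <<'E'
import cv2
a=cv2.imread('pics/side0.png')[165:405,150:470]
cv2.imwrite('pics/c1.png',cv2.resize(a,None,fx=2.5,fy=2.5,interpolation=cv2.INTER_CUBIC))
E
```

```text
(no output)
```

View pics/c1.png

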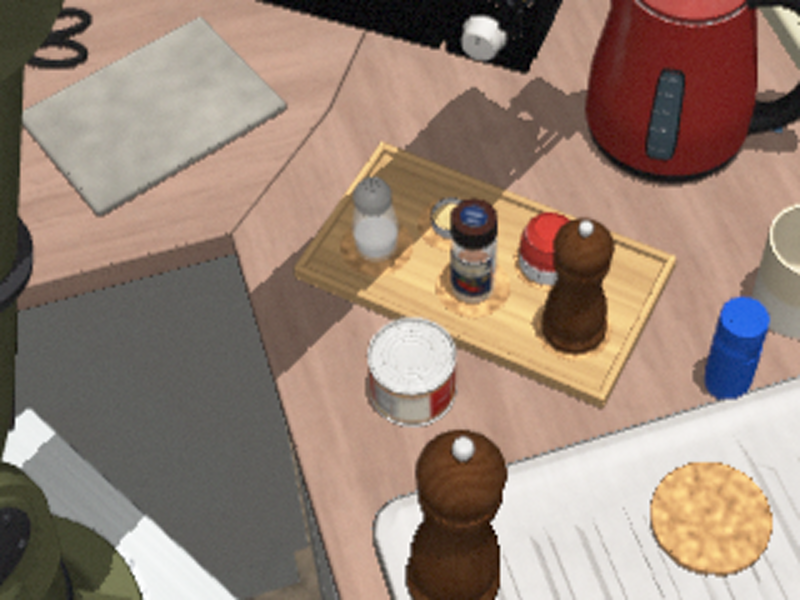

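Crop: tray mill (577,285), spice jar (473,250), red-domed timer (545,248), tea light (446,217), salt (375,220), board corners (202,17),(287,105),(100,213),(22,122), coaster centre (711,517), tin top (412,350).

```bash
python3 - <<'E'
from h import *
f=lambda U,V,z:pt('side0',150+U/2.5,165+V/2.5,z)
P=lambda n,p:print(n,np.round(p,4))
t=np.array([f(382,145,.018),f(675,258,.018),f(603,400,.018),f(297,268,.018)]);P('tray',t);P('c',t.mean(0))
print('edges',[np.linalg.norm(t[i]-t[(i+1)%4]).round(3) for i in range(4)], cv2.minAreaRect((t[:,:2]*1000).astype(np.float32)))
b=np.array([f(202,17,.012),f(287,105,.012),f(100,211,.012),f(22,122,.012)]);P('board',b);P('c',b.mean(0))
print('edges',[np.linalg.norm(b[i]-b[(i+1)%4]).round(3) for i in range(4)])
P('coaster',f(711,516,.012));P('tin top',f(412,350,.058))
P('mill knob',f(586,229,.165));P('spice top',f(474,214,.115));P('salt top',f(373,192,.095))
y=t[0]-t[3];
ex=(t[0]-t[3]+t[1]-t[2])[:2];ex/=np.linalg.norm(ex);ey=np.array([-ex[1],ex[0]]);print('yaw',np.degrees(np.arctan2(ex[1],ex[0])))
eyl=(t[0]-t[1]+t[3]-t[2])[:2];print('yaw from long',np.degrees(np.arctan2(eyl[1],eyl[0]))-90)
for n,q in dict(L=(-.025,.1),M=(-.025,0),Rr=(-.025,-.1),tim=(.03,-.05)).items():P(n,t.mean(0)[:2]+ex*q[0]+ey*q[1])
e=(b[1]-b[2]+b[0]-b[3])[:2];print('board yaw',np.degrees(np.arctan2(e[1],e[0])))
P('mug', pt('side0',474,262,.1)); P('bluetop',f(745,318,.09)); P('bigmill',pt('side0',335,345,.2)); P('kettle base',f(655,150,0))
E
```

```text
tray [[ 0.5588  0.1178  0.018 ]
 [ 0.6383 -0.1755  0.018 ]
 [ 0.4772 -0.2183  0.018 ]
 [ 0.4008  0.0758  0.018 ]]
c [ 0.5188 -0.0501  0.018 ]
edges [np.float64(0.304), np.float64(0.167), np.float64(0.304), np.float64(0.163)] ((518.7203979492188, -50.04240417480469), (166.68312072753906, 303.94256591796875), 14.87952995300293)
board [[0.5645 0.3835 0.012 ]
 [0.5373 0.2284 0.012 ]
 [0.3261 0.2659 0.012 ]
 [0.3471 0.41   0.012 ]]
c [0.4438 0.3219 0.012 ]
edges [np.float64(0.157), np.float64(0.214), np.float64(0.146), np.float64(0.219)]
coaster [ 0.4532 -0.3491  0.012 ]
tin top [ 0.388  -0.0799  0.058 ]
mill knob [ 0.518  -0.1546  0.165 ]
spice top [ 0.4985 -0.0524  0.115 ]
salt top [0.4693 0.0403 0.095 ]
yaw 14.897250669160703
yaw from long 14.86365618983433
L [0.4689 0.0402]
M [ 0.4946 -0.0565]
Rr [ 0.5203 -0.1531]
tim [ 0.5606 -0.0907]
board yaw -8.48287507874419
mug [ 0.674  -0.2797  0.1   ]
bluetop [ 0.5803 -0.2798  0.09  ]
bigmill [ 0.288  -0.2243  0.2   ]
kettle base [ 0.7424 -0.077   0.    ]
```

```bash
python3 -m crank '[[[-9,-25,0,0,-1],[-9,-26,0,0,-1],[-9,-26,0,0,-1],[-9,-26,0,0,-1],[-9,-25,0,0,-1],[-9,-25,0,0,-1],[0,0,0,-0.1,-1],[0,0,0,-0.1,-1],[0,0,0,-0.06,-1],[0,0,0,0,-1]]]' 20
python3 - <<'E'
from h import *
snap('wrist','w1')
for n,p in dict(spice=[.4965,-.054,.115],mill=[.519,-.154,.17],salt=[.469,.040,.1],timer=[.5606,-.0907,.066]).items(): print(n,proj('w1',p))
print(pt('side0',517,296,.2))
E
```

```text
time: 0.98
position: [0.4967, -0.0541, 0.2225]
tool_rot: [-1.913, -2.492, 0.0]
ft_force: [-0.6, -0.3, 0.4]
grip_width: 1.001
grip_force: 0.0
spice [319.5 237.9]
mill [313.7 396. ]
salt [316.7 109.1]
timer [373.7 278.4]
[ 0.58685687 -0.40831822  0.2       ]
```

View pics/w1.png

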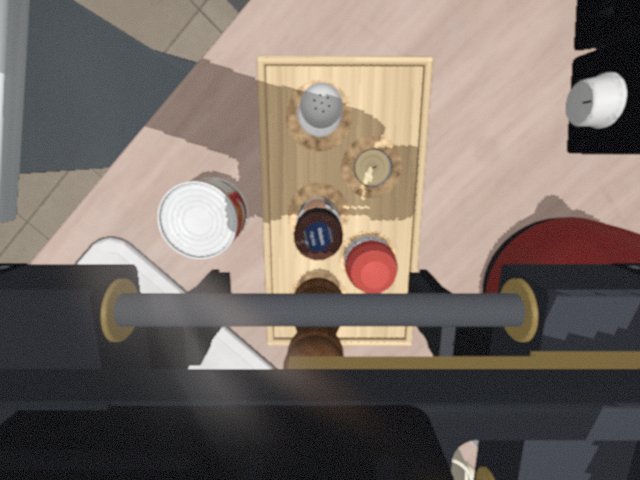

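Wrist picture: spice lid centre (318,233), salt cap (322,102), timer dome top (373,266), tea light (374,167), tin top (199,217), and tray corners (259,58), (431,58). The spice jar sits about 5 px off the prediction.

```bash
python3 - <<'E'
from h import *
for n,a in dict(spice=(318,233,.116),salt=(322,103,.101),timer=(373,265,.06),tea=(374,167,.025),tl=(259,58,.018),tr=(431,58,.018),br=(412,345,.018),bl=(268,345,.018)).items(): print(n,pt('w1',*a).round(4))
E
```

```text
spice [ 0.4943 -0.0503  0.116 ]
salt [0.4718 0.0452 0.101 ]
timer [ 0.5574 -0.0796  0.06  ]
tea [0.5363 0.0101 0.025 ]
tl [0.4011 0.0791 0.018 ]
tr [0.5598 0.1218 0.018 ]
br [ 0.6405 -0.1729  0.018 ]
bl [ 0.4782 -0.2164  0.018 ]
```

```bash
python3 -m crank '[[[0,0,27,0,-1],[0,0,27,0,-1],[0,0,27,0,-1],[0,0,27,0,-1],[0,0,27,0,-1],[0,0,25,0,-1],[0,0,0,0,1],[0,0,0,0,1],[0,0,0,0,1],[0,0,0,0,1]]]' 15
python3 -m crank '[[[0,0,0,0,1],[0,0,0,0,1],[0,0,0,0,1],[0,0,0,0,1]]]'
```

```text
time: 1.87
position: [0.4987, -0.0541, 0.0645]
tool_rot: [1.914, 2.488, 0.003]
ft_force: [-0.3, -0.7, 0.5]
grip_width: 0.783
grip_force: 0.0
time: 2.2
position: [0.4973, -0.0541, 0.0631]
tool_rot: [1.914, 2.49, 0.001]
ft_force: [-0.9, -1.0, 0.7]
grip_width: 0.48
grip_force: 0.4
```

```bash
python3 -m crank '[[[0,0,0,0,1],[0,0,0,0,1],[0,0,0,0,1],[0,0,0,0,1],[0,0,-2,0,1],[0,0,0,0,1],[0,0,0,0,1]]]'
```

```text
time: 2.78
position: [0.4968, -0.054, 0.0642]
tool_rot: [-1.914, -2.491, 0.0]
ft_force: [0.1, -0.7, -0.4]
grip_width: 0.468
grip_force: 15.0
```

```bash
python3 -m crank '[[[0,0,-30,0,1],[0,0,-30,0,1],[0,0,-30,0,1],[0,0,-30,0,1],[29.6,8,0,0,1],[29.6,8,0,0,1],[29.6,8,0,0,1],[29.6,8,0,0,1],[29.6,8,0,0,1],[29.6,8,0,0,1]]]'
python3 -m crank '[[[29.6,8,0,0,1],[29.6,8,0,0,1],[29.6,8,0,0,1],[29.6,8,0,0,1],[29.6,8,0,0,1],[29.6,8,0,0,1],[0,0,0,0,1],[0,0,0,0,1]]]'
python3 - <<'E'
from h import *
snap('wrist','w2')
E
```

```text
time: 3.62
position: [0.4973, 0.1314, 0.1842]
tool_rot: [-1.915, -2.49, 0.0]
ft_force: [0.3, 0.1, -1.2]
grip_width: 0.465
grip_force: 15.0
time: 4.28
position: [0.4972, 0.3161, 0.1837]
tool_rot: [-1.908, -2.494, 0.001]
ft_force: [-0.0, -1.1, -1.0]
grip_width: 0.468
grip_force: 15.0
```

View pics/w2.png

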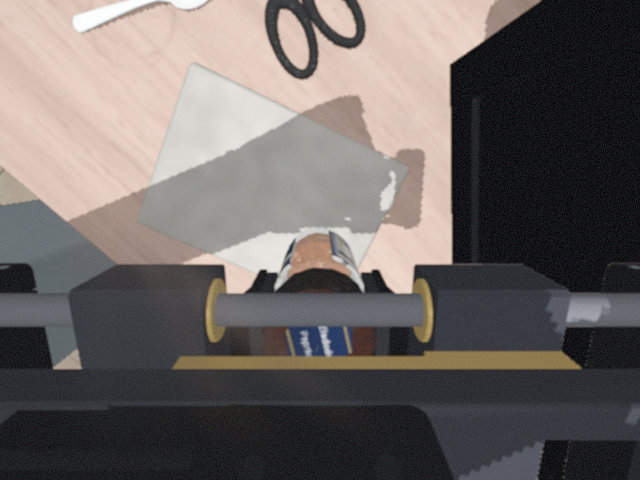

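The jar is held upright over the board. Board corners are at (192,63), (408,168) and (140,220), with the fourth hidden.

```bash
python3 - <<'E'
from h import *
a,b,c=[pt('w2',*q,.012) for q in((192,63),(408,168),(140,220))]
print(a,b,c,(b+c)/2,np.linalg.norm(a-b),np.linalg.norm(a-c))
print(pt('w2',318,255,.13))
E
```

```text
[0.35230017 0.42371738 0.012     ] [0.56318938 0.38790877 0.012     ] [0.32839545 0.27290065 0.012     ] [0.44579242 0.33040471 0.012     ] 0.2139077310755402 0.15269944624220338
[0.49542069 0.31762894 0.13      ]
```

```bash
python3 -m crank '[[[0,0,30,0,1],[0,0,30,0,1],[0,0,30,0,1],[0,0,18,0,1],[0,0,7,0,1],[0,0,3,0,1],[0,0,1,0,1],[0,0,0,0,1],[0,0,0,0,1]]]'

```

```text
time: 5.08
position: [0.4996, 0.3143, 0.0671]
tool_rot: [1.914, 2.489, 0.004]
ft_force: [0.3, 0.4, -1.5]
grip_width: 0.459
grip_force: 15.0
```

```bash
python3 -m crank '[[[0,0,0,0,1],[0,0,0,0,1],[0,0,0,0,1],[0,0,0,0,1]]]'
python3 -m crank '[[[0,0,1,0,1],[0,0,0,0,1],[0,0,0,0,1]]]'
```

```text
time: 5.42
position: [0.4986, 0.314, 0.0659]
tool_rot: [1.914, 2.49, 0.001]
ft_force: [0.2, -0.9, -1.1]
grip_width: 0.467
grip_force: 15.0
time: 5.67
position: [0.4986, 0.3141, 0.0651]
tool_rot: [1.914, 2.491, 0.001]
ft_force: [-1.4, -0.7, 3.7]
grip_width: 0.464
grip_force: 15.0
```

```bash
python3 -m crank '[[[0,0,0,0,-1],[0,0,0,0,-1],[0,0,0,0,-1],[0,0,0,0,-1],[0,0,-10,0,-1],[0,0,-30,0,-1],[0,0,-30,0,-1],[0,0,-30,0,-1],[0,0,-30,0,-1],[0,0,-30,0,-1]]]'
python3 -m crank '[[[-28.5,-6.2,0,0,-1],[-28.5,-6.2,0,0,-1],[-28.5,-6.2,0,0,-1],[-28.5,-6.2,0,0,-1],[-28.5,-6.2,0,0,-1],[-28.5,-6.2,0,0,-1],[-28.5,-6.2,0,0,-1],[-28.5,-6.2,0,0,-1],[-28.5,-6.2,0,0,-1],[-28.5,-6.2,0,0,-1]]]'
python3 -m crank '[[[-28.5,-6.2,0,0,-1],[-28.5,-6.2,0,0,-1],[-28.5,-6.2,0,0,-1],[-28.5,-6.2,0,0,-1],[-28.5,-6.2,0,0,-1],[-28.5,-6.2,0,0,-1],[0,0,0,0,-1],[0,0,0,0,-1],[0,0,0,0,-1]]]'
python3 - <<'E'
from h import *
snap('wrist','w3')
print(proj('w3',[.5205,-.152,.17]))
E
```

```text
time: 6.5
position: [0.4983, 0.3139, 0.2269]
tool_rot: [1.914, 2.491, 0.001]
ft_force: [0.6, 0.0, 0.3]
grip_width: 0.992
grip_force: 0.0
time: 7.33
position: [0.5118, 0.0212, 0.2255]
tool_rot: [1.914, 2.49, 0.001]
ft_force: [0.7, 0.2, -0.6]
grip_width: 1.003
grip_force: 0.0
time: 8.08
position: [0.52, -0.1515, 0.225]
tool_rot: [-1.914, -2.491, -0.002]
ft_force: [-0.6, -0.6, 0.4]
grip_width: 1.001
grip_force: 0.0
[320.4 258.2]
```

View pics/w3.png

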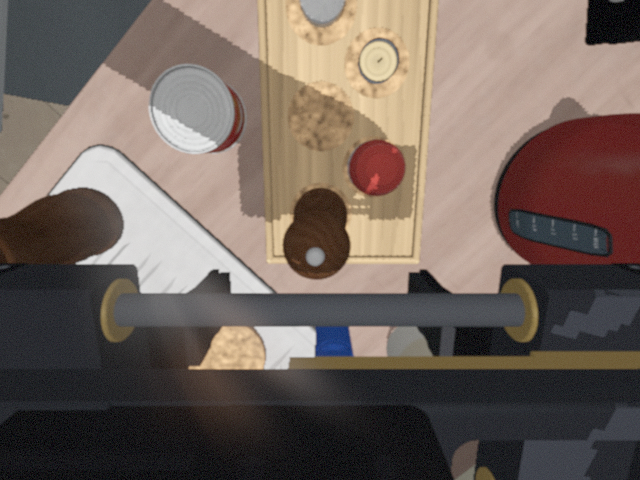

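The mill knob is at (316,256), within 4 px of the prediction. The timer dome is at (377,167) and the empty cork round at (320,115). I'm descending on the mill's head.

```bash
python3 -m crank '[[[0,0,25,0,-1],[0,0,25,0,-1],[0,0,25,0,-1],[0,0,26,0,-1],[0,0,0,0,1],[0,0,0,0,1],[0,0,0,0,1],[0,0,0,0,1],[0,0,0,0,1],[0,0,0,0,1]]]' 20
python3 -m crank '[[[0,0,0,0,1],[0,0,0,0,1],[0,0,0,0,1],[0,0,0,0,1],[0,0,0,0,1]]]'
python3 -m crank '[[[0,0,-2,0,1],[0,0,0,0,1],[0,0,0,0,1],[0,0,0,0,1]]]'
```

```text
time: 8.97
position: [0.5208, -0.1524, 0.1251]
tool_rot: [1.913, 2.489, 0.002]
ft_force: [-0.3, -1.3, 0.4]
grip_width: 0.633
grip_force: 0.0
time: 9.38
position: [0.5204, -0.1524, 0.1245]
tool_rot: [1.914, 2.489, 0.001]
ft_force: [-1.3, -0.8, 6.2]
grip_width: 0.55
grip_force: 20.0
time: 9.72
position: [0.5193, -0.1522, 0.1249]
tool_rot: [-1.914, -2.49, 0.001]
ft_force: [-0.7, 0.5, -2.3]
grip_width: 0.55
grip_force: 20.0
```

```bash
python3 -m crank '[[[0,0,2,0,1],[0,0,0,0,1],[0,0,0,0,-1],[0,0,0,0,-1],[0,0,0,0,-1],[0,0,5,0,-1],[0,0,0,0,-1],[0,0,0,0,-1]]]' 20
python3 - <<'E'
from h import *
snap('wrist','w4')
E
python3 -m crank '[[[0,0,0,0,1],[0,0,0,0,1],[0,0,0,0,1],[0,0,0,0,1],[0,0,0,0,1],[0,0,0,0,1],[0,0,0,0,1],[0,0,0,0,1],[0,0,0,0,1],[0,0,0,0,1]]]'
```

```text
time: 10.38
position: [0.5194, -0.1521, 0.1179]
tool_rot: [-1.914, -2.49, 0.001]
ft_force: [-0.8, -0.9, 0.9]
grip_width: 0.92
grip_force: 0.0
time: 11.27
position: [0.5199, -0.1522, 0.1186]
tool_rot: [1.914, 2.491, 0.0]
ft_force: [-0.6, 0.7, 0.6]
grip_width: 0.548
grip_force: 18.5
```

View pics/w4.png

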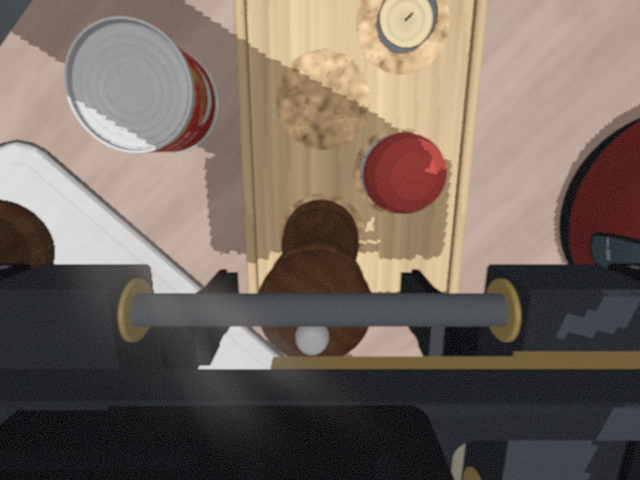

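The mill head is between the fingers with its knob at (312,338). The grip now gives no vertical force. I'm checking the knob's position along the pads.

```bash
python3 - <<'E'
from h import *
for z in(.16,.165,.17): print(pt('w4',312,338,z))
print(pt('w3',316,256,.167)); print(proj('w4',[.5194,-.1521,.165]))
print(pt('w4',324,98,.011), pt('w4',322,232,.011)); print(pt('w3',320,115,.011))
E
```

```text
[ 0.51692312 -0.15571391  0.16      ]
[ 0.51629639 -0.15294499  0.165     ]
[ 0.51566965 -0.15017607  0.17      ]
[ 0.51759816 -0.15216254  0.167     ]
[320.8 338. ]
[ 0.49545095 -0.05099434  0.011     ] [ 0.51976315 -0.14673759  0.011     ]
[ 0.49413913 -0.05169502  0.011     ]
```

```bash
python3 -m crank '[[[0,0,-5,0,1],[0,0,-20,0,1],[0,0,-25,0,1],[0,0,-25,0,1],[0,0,-25,0,1],[0,0,-25,0,1],[0,0,0,0,1],[0,0,0,0,1]]]' 25
python3 -m crank '[[[14,0,0,0,1],[27,0,0,0,1],[27,0,0,0,1],[27,0,0,0,1],[27,0,0,0,1],[27,0,0,0,1],[27,0,0,0,1],[27,0,0,0,1],[27,0,0,0,1],[27,0,0,0,1]]]'
python3 -m crank '[[[27,0,0,0,1],[27,0,0,0,1],[27,0,0,0,1],[27,0,0,0,1],[27,0,0,0,1],[27,0,0,0,1],[27,0,0,0,1],[27,0,0,0,1],[29,0,0,0,1],[0,0,0,0,1]]]'
python3 -m crank '[[[0,0,0,0,1],[0,0,0,0,1]]]'
python3 - <<'E'
from h import *
snap('side','s1')
a=cv2.imread('pics/s1.png')[60:300,120:440]
cv2.imwrite('pics/s1c.png',cv2.resize(a,None,fx=2.5,fy=2.5))
E
```

```text
time: 11.93
position: [0.5206, -0.1525, 0.2449]
tool_rot: [1.913, 2.488, 0.002]
ft_force: [-0.5, 1.0, -3.0]
grip_width: 0.546
grip_force: 23.4
time: 12.77
position: [0.4513, 0.098, 0.2415]
tool_rot: [-1.912, -2.49, 0.004]
ft_force: [0.4, 0.4, -1.4]
grip_width: 0.549
grip_force: 23.4
time: 13.6
position: [0.3853, 0.3391, 0.2417]
tool_rot: [-1.9, -2.496, 0.002]
ft_force: [-1.1, 0.3, -1.6]
grip_width: 0.544
grip_force: 23.9
time: 13.77
position: [0.3897, 0.3321, 0.2419]
tool_rot: [-1.914, -2.491, 0.005]
ft_force: [-0.0, -0.6, -1.9]
grip_width: 0.547
grip_force: 23.9
```

View pics/s1c.png

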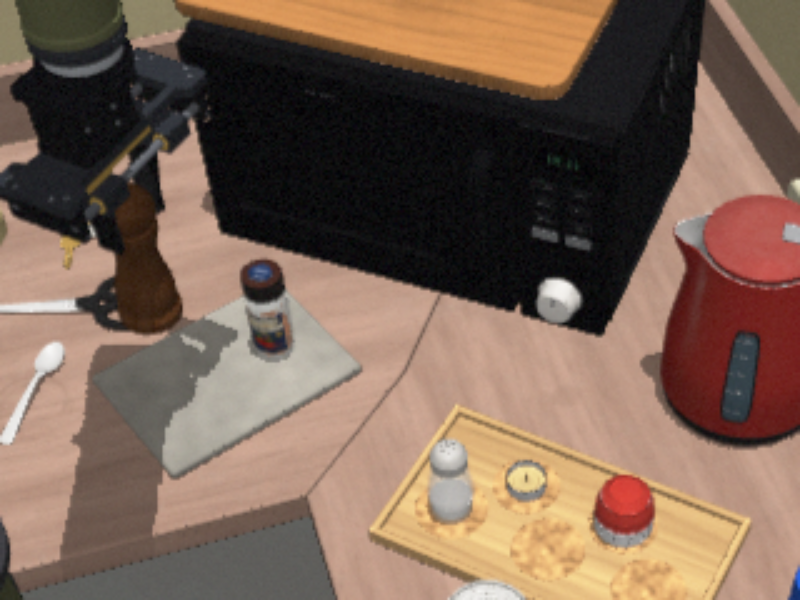

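The mill is held upright at (150,270), the spice jar stands at (270,320) on the board, and the timer at (624,510), salt and tea light are undisturbed. I'm lowering the mill.

```bash
python3 -c "
from h import *
p=pt('side0',120+272/2.5,60+343/2.5,.012);print(p)"
python3 -m crank '[[[0,0,30,0,1],[0,0,30,0,1],[0,0,30,0,1],[0,0,20,0,1],[0,0,8,0,1],[0,0,0,0,1],[0,0,0,0,1],[0,0,0,0,1],[0,0,0,0,1],[0,0,0,0,1]]]'
python3 -m crank '[[[0,0,1.5,0,1],[0,0,0,0,1],[0,0,0,0,1]]]'
```

```text
[0.50000163 0.32060777 0.012     ]
time: 14.65
position: [0.3915, 0.3334, 0.1269]
tool_rot: [1.914, 2.49, 0.003]
ft_force: [-0.3, 1.1, -1.9]
grip_width: 0.549
grip_force: 24.0
time: 14.9
position: [0.3908, 0.3329, 0.1242]
tool_rot: [1.915, 2.491, 0.0]
ft_force: [0.1, -0.4, -2.2]
grip_width: 0.546
grip_force: 24.0
```

```bash
python3 -m crank '[[[0,0,2,0,1],[0,0,0,0,1],[0,0,0,0,1]]]'
python3 -m crank '[[[0,0,1,0,1],[0,0,0,0,1],[0,0,0,0,1]]]'
```

```text
time: 15.15
position: [0.3907, 0.3327, 0.1218]
tool_rot: [-1.915, -2.491, 0.001]
ft_force: [-0.8, 0.2, -1.7]
grip_width: 0.547
grip_force: 24.0
time: 15.4
position: [0.3908, 0.3331, 0.1213]
tool_rot: [1.915, 2.491, 0.001]
ft_force: [-0.7, -0.6, 1.1]
grip_width: 0.545
grip_force: 24.0
```

```bash
python3 -m crank '[[[0,0,0,0,-1],[0,0,0,0,-1],[0,0,0,0,-1],[0,0,0,0,-1],[0,0,0,0,-1],[0,0,-15,0,-1],[0,0,-30,0,-1],[0,0,-30,0,-1],[0,0,-35,0,-1],[0,0,0,0,-1]]]'
python3 -m crank '[[[-28,3.4,0,0,-1],[-28,3.4,0,0,-1],[-28,3.4,0,0,-1],[-28,3.4,0,0,-1],[-28,3.4,0,0,-1],[-28,3.4,0,0,-1],[-28,3.4,0,0,-1],[-28,3.4,0,0,-1],[-28,3.4,0,0,-1],[-28,3.4,0,0,-1]]]'
python3 -m crank '[[[-28,3.4,0,0,-1],[-28,3.4,0,0,-1],[-28,3.4,0,0,-1],[-28,3.4,0,0,-1],[-28,3.4,0,0,-1],[-28,3.4,0,0,-1],[0,0,0,0,-1],[0,0,0,0,-1],[0,0,0,0,-1]]]'
python3 - <<'E'
from h import *
print(ctrl.get_state()['joint_positions'].round(2))
snap('wrist','w5');snap('side','s2')
a=cv2.imread('pics/s2.png')[120:420,140:540]
b=cv2.imread('pics/w5.png')
cv2.imwrite('pics/m1.png',np.hstack([cv2.resize(a,(480,360)),cv2.resize(b[:340],None,fx=.5,fy=.5)[:, :320] if 0 else cv2.copyMakeBorder(cv2.resize(b,(320,240)),0,120,0,0,0)]))
E
```

```text
time: 16.23
position: [0.3934, 0.3355, 0.2381]
tool_rot: [1.913, 2.488, 0.017]
ft_force: [0.4, 1.2, 1.0]
grip_width: 0.997
grip_force: 0.0
time: 17.07
position: [0.496, 0.0696, 0.2311]
tool_rot: [1.914, 2.49, 0.0]
ft_force: [0.7, 0.8, 0.3]
grip_width: 0.993
grip_force: 0.0
time: 17.82
position: [0.5584, -0.0852, 0.2308]
tool_rot: [-1.914, -2.49, -0.001]
ft_force: [0.5, 1.3, -0.1]
grip_width: 0.999
grip_force: 0.0
[ 0.16  0.14 -0.06  1.65  0.01  1.35  0.36]
```

View pics/m1.png

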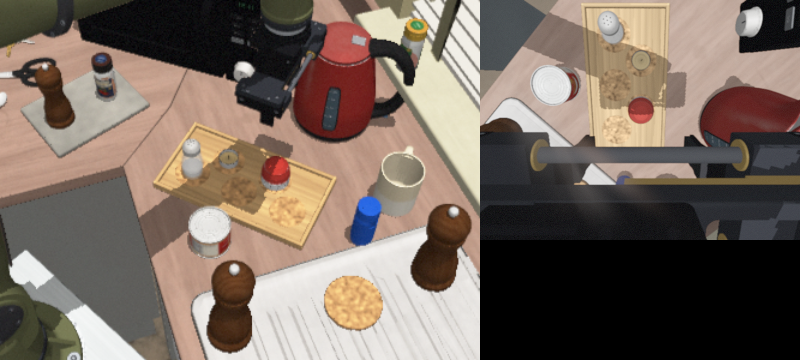

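Both condiments stand on the board, and the timer is at about (320,220) in the full wrist picture. I'm measuring it.

```bash
python3 - <<'E'
from h import *
for f in('w5','w3','w1'):
    b=cv2.imread(f'pics/{f}.png')[:262].astype(int)
    m=((b[:,:,2]>90)&(b[:,:,1]<60)&(b[:,:,0]<70)).astype(np.uint8)
    n,l,s,c=cv2.connectedComponentsWithStats(m)
    for i in range(1,n):
        if 800<s[i][4]<6000 and s[i][0]<400: print(f,s[i],c[i],pt(f,*c[i],.05),pt(f,*c[i],.06))
E
python3 -m crank '[[[0,0,0,-0.12,-1],[0,0,0,-0.12,-1],[0,0,0,-0.12,-1],[0,0,0,-0.12,-1],[0,0,0,-0.12,-1],[0,0,0,-0.12,-1],[0,0,0,-0.12,-1],[0,0,0,-0.12,-1],[0,0,0,-0.12,-1],[0,0,0,-0.12,-1]]]'
python3 -m crank '[[[0,0,0,-0.12,-1],[0,0,0,-0.12,-1],[0,0,0,-0.12,-1],[0,0,0,-0.01,-1],[0,0,0,0,-1],[0,0,0,0,-1]]]'
```

```text
w5 [297 196  50  33 959] [321.35557873 212.36809176] [ 0.55799594 -0.07643131  0.05      ] [ 0.55749204 -0.07485348  0.06      ]
w3 [ 350  140   54   55 1967] [375.86934418 167.28215557] [ 0.55802936 -0.08698108  0.05      ] [ 0.55637286 -0.08702719  0.06      ]
time: 18.75
position: [0.5584, -0.0845, 0.2313]
tool_rot: [0.161, 3.137, 0.0]
ft_force: [-0.4, 0.0, -0.1]
grip_width: 1.0
grip_force: 0.0
time: 19.25
position: [0.5585, -0.0853, 0.2312]
tool_rot: [-0.403, 3.115, -0.0]
ft_force: [0.7, -0.2, 0.1]
grip_width: 1.004
grip_force: 0.0
```

```bash
python3 -m crank '[[[1,-3,30,0,-1],[0,0,30,0,-1],[0,0,30,0,-1],[0,0,30,0,-1],[0,0,30,0,-1],[0,0,30,0,-1],[0,0,20,0,-1],[0,0,9,0,-1],[0,0,0,0,-1],[0,0,0,0,-1]]]'
python3 -c "
from h import *
snap('wrist','w6')"
```

```text
time: 20.08
position: [0.5588, -0.0891, 0.0227]
tool_rot: [-0.405, 3.115, -0.0]
ft_force: [-0.1, -0.4, 0.1]
grip_width: 1.0
grip_force: 0.0
```

View pics/w6.png

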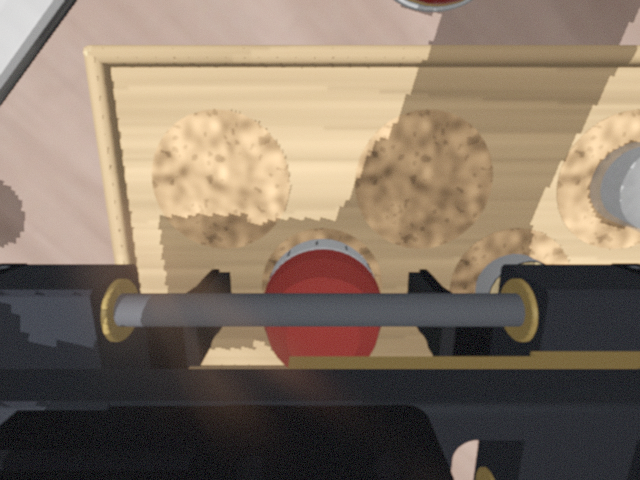

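The timer is centred between the fingers at (322,305), and the empty cork rounds are at (222,180) for the mill and (425,179) for the spice. I'm closing.

```bash
python3 -c "
from h import *
print(pt('w6',222,179,.011),pt('w6',425,179,.011),pt('w6',322,290,.011))"
python3 -m crank '[[[0,0,3,0,-1],[0,0,0,0,1],[0,0,0,0,1],[0,0,0,0,1],[0,0,0,0,1],[0,0,0,0,1],[0,0,0,0,1],[0,0,0,0,1],[0,0,0,0,1],[0,0,0,0,1]]]' 15
python3 -m crank '[[[0,0,0,0,1],[0,0,-2,0,1],[0,0,0,0,1],[0,0,0,0,1]]]'
```

```text
[ 0.51874348 -0.1492341   0.011     ] [ 0.49317422 -0.05296816  0.011     ] [ 0.56239919 -0.08674047  0.011     ]
time: 20.97
position: [0.5584, -0.0891, 0.0192]
tool_rot: [-0.406, 3.115, 0.0]
ft_force: [-0.6, 0.8, 1.5]
grip_width: 0.625
grip_force: 15.0
time: 21.3
position: [0.5582, -0.0894, 0.0208]
tool_rot: [0.406, -3.115, 0.0]
ft_force: [-0.7, 0.7, -1.3]
grip_width: 0.625
grip_force: 15.0
```

```bash
python3 -m crank '[[[0,0,-30,0,1],[0,0,-30,0,1],[0,0,-30,0,1],[0,0,-30,0,1],[0,0,-30,0,1],[0,0,-30,0,1],[0,0,0,0,1]]]'
python3 -m crank '[[[10.7,-25.3,0,0,1],[10.7,-25.3,0,0,1],[10.7,-25.3,0,0,1],[10.7,-25.3,0,0,1],[10.7,-25.3,0,0,1],[10.7,-25.3,0,0,1],[10.7,-25.3,0,0,1],[10.7,-25.3,0,0,1],[10.7,-25.3,0,0,1],[0,0,0,0,1]]]'
python3 -m crank '[[[0,0,0,0,1],[0,0,0,0,1],[0,0,0,0,1]]]'
python3 -c "
from h import *
snap('wrist','w7')
print(proj('w7',[.4532,-.3491,.012]))"
```

```text
time: 21.88
position: [0.5619, -0.0898, 0.208]
tool_rot: [-0.404, 3.105, -0.005]
ft_force: [1.2, 0.2, -0.3]
grip_width: 0.625
grip_force: 15.0
time: 22.72
position: [0.5201, -0.3419, 0.2]
tool_rot: [0.391, -3.114, 0.006]
ft_force: [-2.0, -1.5, -1.4]
grip_width: 0.628
grip_force: 15.0
time: 22.97
position: [0.5242, -0.3323, 0.2006]
tool_rot: [-0.409, 3.115, 0.002]
ft_force: [-0.2, 0.6, -1.8]
grip_width: 0.629
grip_force: 15.0
[321.2 145.9]
```

View pics/w7.png

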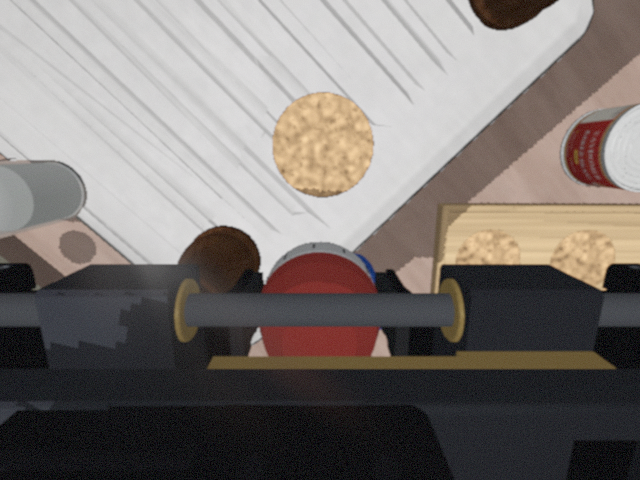

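The coaster centre is at (323,144), within 2 px of the prediction. The timer is held with its near foot edge at about (316,243).

```bash
python3 - <<'E'
from h import *
print('coaster',pt('w7',323,144,.012))
ex=np.array([-.967,-.254])
t6=np.array([.5588,-.0891]);p=pt('w6',321,240,.011)[:2];print('w6 near edge',(p-t6)@ex)
t7=np.array([.5242,-.3323]);p=pt('w7',318,243,.2006-.0192+.011)[:2];print('w7 near edge',(p-t7)@ex)
E
```

```text
coaster [ 0.45100459 -0.34786066  0.012     ]
w6 near edge 0.023294569234474354
w7 near edge 0.022611149878184803
```

```bash
python3 -m crank '[[[26,1,0,0,1],[26,1,0,0,1],[26,1,0,0,1],[0,0,25,0,1],[0,0,30,0,1],[0,0,30,0,1],[0,0,30,0,1],[0,0,30,0,1],[0,0,20,0,1],[0,0,8,0,1]]]'
python3 -m crank '[[[0,0,0,0,1],[0,0,0,0,1],[0,0,0,0,1],[0,0,3,0,1],[0,0,0,0,1],[0,0,0,0,1],[0,0,0,0,1]]]'
```

```text
time: 23.85
position: [0.4459, -0.3483, 0.0247]
tool_rot: [0.409, -3.111, -0.007]
ft_force: [-0.5, 0.8, -1.4]
grip_width: 0.63
grip_force: 15.0
time: 24.43
position: [0.4477, -0.3513, 0.0256]
tool_rot: [-0.406, 3.115, -0.001]
ft_force: [-0.7, 0.9, -1.4]
grip_width: 0.627
grip_force: 15.0
```

```bash
python3 -m crank '[[[0,1,3,0,1],[0,0,0,0,1],[0,0,0,0,1]]]'
python3 -m crank '[[[0,0,1.5,0,1],[0,0,0,0,1],[0,0,0,0,1]]]'
```

```text
time: 24.68
position: [0.447, -0.3499, 0.0218]
tool_rot: [0.406, -3.115, -0.001]
ft_force: [0.3, 0.0, -2.7]
grip_width: 0.625
grip_force: 15.0
time: 24.93
position: [0.4473, -0.3502, 0.0212]
tool_rot: [-0.406, 3.115, -0.0]
ft_force: [-2.3, 1.9, 4.5]
grip_width: 0.627
grip_force: 15.0
```

Contact. I'm releasing, rising, stepping back by 70 mm and checking.

```bash
python3 -m crank '[[[0,0,0,0,-1],[0,0,0,0,-1],[0,0,0,0,-1],[0,0,0,0,-1],[0,0,0,0,-1],[0,0,-15,0,-1],[0,0,-30,0,-1],[0,0,-30,0,-1],[0,0,-35,0,-1],[0,0,-35,0,-1]]]'
python3 -m crank '[[[0,0,-35,0,-1],[0,0,-30,0,-1],[-25,0,0,0,-1],[-25,0,0,0,-1],[-25,0,0,0,-1],[0,0,0,0,-1],[0,0,0,0,-1],[0,0,0,0,-1]]]'
python3 -c "
from h import *
snap('wrist','w8')"
```

```text
time: 25.77
position: [0.4467, -0.3499, 0.1666]
tool_rot: [0.406, -3.115, -0.001]
ft_force: [0.7, -1.3, 0.0]
grip_width: 0.998
grip_force: 0.0
time: 26.43
position: [0.5189, -0.3314, 0.2301]
tool_rot: [0.405, -3.114, 0.0]
ft_force: [-1.1, -0.4, 0.3]
grip_width: 1.0
grip_force: 0.0
```

View pics/w8.png

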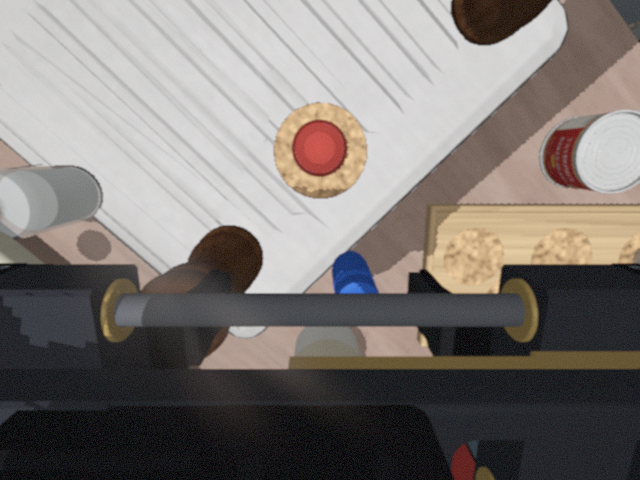

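```bash
python3 -c "
from h import *
print(pt('w8',320.5,150,.012),pt('w8',320,147.5,.045),pt('w8',320,147.5,.05))"
```

```text
[ 0.45122162 -0.34784171  0.012     ] [ 0.44939618 -0.34898469  0.045     ] [ 0.44947145 -0.34898156  0.05      ]
```

The timer stands within about 2 mm of the coaster's centre. Now I turn back and fetch the mill.

```bash
python3 -m crank '[[[0,0,0,0.12,-1],[0,0,0,0.12,-1],[0,0,0,0.12,-1],[0,0,0,0.12,-1],[0,0,0,0.12,-1],[0,0,0,0.12,-1],[0,0,0,0.12,-1],[0,0,0,0.12,-1],[0,0,0,0.12,-1],[0,0,0,0.12,-1]]]'
python3 -m crank '[[[0,0,0,0.12,-1],[0,0,0,0.12,-1],[0,0,0,0.12,-1],[0,0,0,0.01,-1],[28,2,0,0,-1],[28,2,0,0,-1],[28,2,0,0,-1],[28,2,0,0,-1],[28,2,0,0,-1],[28,2,0,0,-1]]]'
python3 -m crank '[[[28,2,0,0,-1],[28,2,0,0,-1],[28,2,0,0,-1],[28,2,0,0,-1],[28,2,0,0,-1],[28,2,0,0,-1],[28,2,0,0,-1],[28,2,0,0,-1],[28,2,0,0,-1],[28,2,0,0,-1]]]'
python3 -m crank '[[[28,2,0,0,-1],[28,2,0,0,-1],[28,2,0,0,-1],[28,2,0,0,-1],[28,2,0,0,-1],[28,2,0,0,-1],[28,2,0,0,-1],[28,2,0,0,-1],[0,0,0,0,-1],[0,0,0,0,-1]]]'
python3 -m crank '[[[0,0,0,0,-1],[0,0,0,0,-1]]]'
```

```text
time: 27.32
position: [0.5183, -0.332, 0.2308]
tool_rot: [1.435, 2.794, -0.001]
ft_force: [-0.1, -0.4, -0.2]
grip_width: 1.0
grip_force: 0.0
time: 28.15
position: [0.487, -0.165, 0.2308]
tool_rot: [1.912, 2.492, -0.0]
ft_force: [0.5, 0.0, 1.2]
grip_width: 1.001
grip_force: 0.0
time: 28.98
position: [0.4349, 0.1106, 0.2308]
tool_rot: [1.912, 2.491, 0.0]
ft_force: [0.4, 0.4, 0.2]
grip_width: 0.999
grip_force: 0.0
time: 29.82
position: [0.3927, 0.3315, 0.2305]
tool_rot: [1.908, 2.495, -0.0]
ft_force: [-0.1, -0.6, 0.5]
grip_width: 1.005
grip_force: 0.0
time: 29.98
position: [0.3941, 0.3291, 0.2305]
tool_rot: [1.916, 2.488, -0.001]
ft_force: [0.7, -0.1, 0.2]
grip_width: 1.002
grip_force: 0.0
```

```bash
python3 -m crank '[[[4.7,-2.2,20,0,-1],[0,0,30,0,-1],[0,0,30,0,-1],[0,0,20,0,-1],[0,0,9,0,-1],[0,0,0,0,-1],[0,0,0,0,-1],[0,0,0,0,-1]]]'
```

```text
time: 30.65
position: [0.3912, 0.3353, 0.1233]
tool_rot: [1.915, 2.489, 0.004]
ft_force: [1.0, -0.1, 0.1]
grip_width: 0.999
grip_force: 0.0
```

```bash
python3 -m crank '[[[0,0,0,0,-1],[0,0,0,0,-1],[0,0,0,0,-1]]]'
```

```text
time: 30.9
position: [0.3905, 0.3352, 0.1225]
tool_rot: [1.914, 2.49, 0.003]
ft_force: [-0.1, -0.1, -0.1]
grip_width: 0.999
grip_force: 0.0
```

```bash
python3 -m crank '[[[-2,-0.3,1,0,-1],[0,0,0,0,-1],[0,0,0,0,1],[0,0,0,0,1],[0,0,0,0,1],[0,0,0,0,1],[0,0,0,0,1],[0,0,0,0,1],[0,0,0,0,1],[0,0,0,0,1]]]' 25
python3 -m crank '[[[0,0,0,0,1],[0,0,0,0,1],[0,0,0,0,1]]]'
```

```text
time: 31.73
position: [0.3904, 0.3328, 0.1206]
tool_rot: [1.914, 2.49, 0.0]
ft_force: [-0.0, -1.6, 1.0]
grip_width: 0.544
grip_force: 23.5
time: 31.98
position: [0.3903, 0.3328, 0.1206]
tool_rot: [1.915, 2.49, 0.0]
ft_force: [-0.3, 0.5, -1.2]
grip_width: 0.546
grip_force: 23.5
```

```bash
python3 -m crank '[[[0,0,-5,0,1],[0,0,-20,0,1],[0,0,-25,0,1],[0,0,-25,0,1],[0,0,-25,0,1],[0,0,-20,0,1],[0,0,0,0,1]]]'
python3 -m crank '[[[-14,0,0,0,1],[-27,0,0,0,1],[-27,0,0,0,1],[-27,0,0,0,1],[-27,0,0,0,1],[-27,0,0,0,1],[-27,0,0,0,1],[-27,0,0,0,1],[-27,0,0,0,1],[-27,0,0,0,1]]]'
python3 -m crank '[[[-27,0,0,0,1],[-27,0,0,0,1],[-27,0,0,0,1],[-27,0,0,0,1],[-27,0,0,0,1],[-27,0,0,0,1],[-27,0,0,0,1],[-27,0,0,0,1],[-29,0,0,0,1],[0,0,0,0,1]]]'
python3 -m crank '[[[0,0,30,0,1],[0,0,30,0,1],[0,0,30,0,1],[0,0,20,0,1],[0,0,5,0,1],[0,0,0,0,1],[0,0,0,0,1],[0,0,0,0,1],[0,0,0,0,1]]]'
```

```text
time: 32.57
position: [0.3917, 0.3345, 0.2451]
tool_rot: [1.913, 2.489, 0.011]
ft_force: [0.6, 0.7, -1.5]
grip_width: 0.546
grip_force: 23.8
time: 33.4
position: [0.4556, 0.083, 0.2394]
tool_rot: [-1.914, -2.49, 0.002]
ft_force: [-0.4, 0.0, -1.0]
grip_width: 0.543
grip_force: 23.8
time: 34.23
position: [0.5185, -0.1595, 0.2389]
tool_rot: [1.925, 2.482, -0.006]
ft_force: [-0.9, -1.2, -1.3]
grip_width: 0.547
grip_force: 23.9
time: 34.98
position: [0.5205, -0.1526, 0.1274]
tool_rot: [1.913, 2.488, 0.002]
ft_force: [-0.7, -0.5, -1.4]
grip_width: 0.545
grip_force: 23.9
```

```bash
python3 -m crank '[[[0,0,5,0,1],[0,0,0,0,1],[0,0,0,0,1],[0,0,0,0,1]]]'
python3 -m crank '[[[0,0,2,0,1],[0,0,0,0,1],[0,0,0,0,1]]]'
```

```text
time: 35.32
position: [0.5193, -0.1523, 0.1207]
tool_rot: [1.915, 2.491, 0.0]
ft_force: [1.0, -0.0, -1.4]
grip_width: 0.542
grip_force: 23.9
time: 35.57
position: [0.5194, -0.1523, 0.1186]
tool_rot: [1.914, 2.49, 0.0]
ft_force: [0.3, 0.6, -1.8]
grip_width: 0.544
grip_force: 23.8
```

```bash
python3 -m crank '[[[0,0,1,0,1],[0,0,0,0,1],[0,0,0,0,1]]]'
```

```text
time: 35.82
position: [0.5198, -0.1524, 0.1185]
tool_rot: [1.914, 2.49, 0.001]
ft_force: [-0.9, 0.6, 4.4]
grip_width: 0.542
grip_force: 23.9
```

```bash
python3 -m crank '[[[0,0,0,0,-1],[0,0,0,0,-1],[0,0,0,0,-1],[0,0,0,0,-1],[0,0,0,0,-1],[0,0,-15,0,-1],[0,0,-30,0,-1],[0,0,-30,0,-1],[0,0,-35,0,-1],[0,0,0,0,-1]]]'
python3 -m crank '[[[28.5,6.2,0,0,-1],[28.5,6.2,0,0,-1],[28.5,6.2,0,0,-1],[28.5,6.2,0,0,-1],[28.5,6.2,0,0,-1],[28.5,6.2,0,0,-1],[28.5,6.2,0,0,-1],[28.5,6.2,0,0,-1],[28.5,6.2,0,0,-1],[28.5,6.2,0,0,-1]]]'
python3 -m crank '[[[28.5,6.2,0,0,-1],[28.5,6.2,0,0,-1],[28.5,6.2,0,0,-1],[28.5,6.2,0,0,-1],[28.5,6.2,0,0,-1],[28.5,6.2,0,0,-1],[0,0,0,0,-1],[0,0,0,0,-1],[0,0,0,0,-1],[0,0,0,0,-1]]]'
python3 -m crank '[[[0,0,30,0,-1],[0,0,30,0,-1],[0,0,30,0,-1],[0,0,30,0,-1],[0,0,30,0,-1],[0,0,10,0,-1],[0,0,0,0,-1],[0,0,0,0,-1],[0,0,0,0,-1],[0,0,0,0,-1]]]'
```

```text
time: 36.65
position: [0.5228, -0.1533, 0.2349]
tool_rot: [1.908, 2.482, 0.008]
ft_force: [1.0, -0.6, 1.6]
grip_width: 0.995
grip_force: 0.0
time: 37.48
position: [0.5056, 0.1404, 0.2274]
tool_rot: [1.915, 2.49, 0.0]
ft_force: [1.2, -0.2, -0.4]
grip_width: 0.998
grip_force: 0.0
time: 38.32
position: [0.4985, 0.3123, 0.2273]
tool_rot: [1.917, 2.488, -0.001]
ft_force: [-0.9, -0.1, 0.4]
grip_width: 1.004
grip_force: 0.0
time: 39.15
position: [0.4994, 0.3146, 0.07]
tool_rot: [1.914, 2.489, 0.006]
ft_force: [-0.5, 0.4, -0.1]
grip_width: 1.002
grip_force: 0.0
```

```bash
python3 -m crank '[[[0,-0.5,3,0,-1],[0,0,0,0,-1],[0,0,0,0,-1],[0,0,0,0,1],[0,0,0,0,1],[0,0,0,0,1],[0,0,0,0,1],[0,0,0,0,1],[0,0,0,0,1],[0,0,0,0,1]]]' 15
python3 -m crank '[[[0,0,0,0,1],[0,0,0,0,1],[0,0,0,0,1],[0,0,0,0,1],[0,0,0,0,1]]]'
```

```text
time: 39.98
position: [0.4974, 0.3137, 0.0645]
tool_rot: [1.915, 2.491, -0.0]
ft_force: [0.4, -0.2, 0.1]
grip_width: 0.557
grip_force: 0.0
time: 40.4
position: [0.4975, 0.3137, 0.0645]
tool_rot: [1.915, 2.491, 0.0]
ft_force: [0.4, -0.7, 0.0]
grip_width: 0.459
grip_force: 15.0
```

```bash
python3 -m crank '[[[0,0,-10,0,1],[0,0,-30,0,1],[0,0,-40,0,1],[0,0,-40,0,1],[-29.6,-7.9,0,0,1],[-29.6,-7.9,0,0,1],[-29.6,-7.9,0,0,1],[-29.6,-7.9,0,0,1],[-29.6,-7.9,0,0,1],[-29.6,-7.9,0,0,1]]]'
python3 -m crank '[[[-29.6,-7.9,0,0,1],[-29.6,-7.9,0,0,1],[-29.6,-7.9,0,0,1],[-29.6,-7.9,0,0,1],[-29.6,-7.9,0,0,1],[-29.6,-7.9,0,0,1],[0,0,0,0,1],[0,0,0,0,1],[0,0,0,0,1]]]'
python3 -m crank '[[[0,0,30,0,1],[0,0,30,0,1],[0,0,30,0,1],[0,0,20,0,1],[0,0,5,0,1],[0,0,0,0,1],[0,0,0,0,1],[0,0,0,0,1],[0,0,0,0,1],[0,0,0,0,1]]]'
```

```text
time: 41.23
position: [0.497, 0.1286, 0.1854]
tool_rot: [1.914, 2.491, 0.001]
ft_force: [0.6, -0.1, -1.0]
grip_width: 0.458
grip_force: 15.0
time: 41.98
position: [0.4971, -0.0531, 0.185]
tool_rot: [-1.914, -2.491, -0.001]
ft_force: [-0.1, 0.6, -1.3]
grip_width: 0.461
grip_force: 15.0
time: 42.82
position: [0.4982, -0.0539, 0.071]
tool_rot: [1.913, 2.489, 0.002]
ft_force: [-0.1, -0.7, -1.3]
grip_width: 0.465
grip_force: 15.0
```

```bash
python3 -m crank '[[[0,0,5,0,1],[0,0,0,0,1],[0,0,0,0,1],[0,0,0,0,1]]]'
python3 -m crank '[[[0,0,2,0,1],[0,0,0,0,1],[0,0,0,0,1]]]'
```

```text
time: 43.15
position: [0.497, -0.0539, 0.0645]
tool_rot: [-1.915, -2.49, 0.0]
ft_force: [0.4, 0.0, -0.5]
grip_width: 0.467
grip_force: 15.0
time: 43.4
position: [0.4971, -0.054, 0.0625]
tool_rot: [-1.915, -2.491, 0.0]
ft_force: [-0.2, 0.1, -1.3]
grip_width: 0.468
grip_force: 15.0
```

```bash
python3 -m crank '[[[0,0,1,0,1],[0,0,0,0,1],[0,0,0,0,1]]]'
```

```text
time: 43.65
position: [0.4972, -0.0539, 0.0624]
tool_rot: [1.915, 2.491, -0.0]
ft_force: [-1.3, -0.5, 5.7]
grip_width: 0.465
grip_force: 15.0
```

Contact. I'm releasing, retreating upward and checking.

```bash
python3 -m crank '[[[0,0,0,0,-1],[0,0,0,0,-1],[0,0,0,0,-1],[0,0,0,0,-1],[0,0,0,0,-1],[0,0,-15,0,-1],[0,0,-30,0,-1],[0,0,-35,0,-1],[0,0,-40,0,-1],[0,0,-40,0,-1]]]'
python3 -m crank '[[[0,20,0,0,-1],[0,30,0,0,-1],[0,30,0,0,-1],[0,30,0,0,-1],[0,0,0,0,-1],[0,0,0,0,-1],[0,0,0,0,-1],[0,0,0,0,-1]]]'
python3 - <<'E'
from h import *
snap('side','s3')
a=cv2.imread('pics/s3.png')[165:405,150:470];b=cv2.imread('pics/side0.png')[165:405,150:470]
cv2.imwrite('pics/m2.png',np.hstack([cv2.resize(x,(400,300)) for x in(b,a)]))
for n,box in dict(spice=(225,275,35),mill=(0,0,0)).items(): pass
g0=cv2.imread('pics/side0.png',0);g=cv2.imread('pics/s3.png',0)
for n,(u,v,w,h) in dict(salt=(287,232,24,40),spice=(329,244,22,44),millhead=(369,250,26,30),millfoot=(366,282,30,26),tin=(296,290,38,44),mug=(455,248,42,52)).items():
    r=cv2.matchTemplate(g[v-12:v+h+12,u-12:u+w+12],g0[v:v+h,u:u+w],cv2.TM_CCOEFF_NORMED);_,m,_,l=cv2.minMaxLoc(r);print(n,l[0]-12,l[1]-12,round(m,3))
E
```

```text
time: 44.48
position: [0.4964, -0.0539, 0.2228]
tool_rot: [-1.914, -2.49, 0.001]
ft_force: [1.3, 0.2, -0.2]
grip_width: 0.994
grip_force: 0.0
time: 45.15
position: [0.6025, -0.0263, 0.2216]
tool_rot: [-1.916, -2.49, 0.001]
ft_force: [1.0, -0.5, 0.7]
grip_width: 0.993
grip_force: 0.0
salt 0 0 0.691
spice 0 0 0.891
millhead -2 0 0.883
millfoot -2 0 0.975
tin 0 0 0.998
mug 0 0 0.997
```

View pics/m2.png

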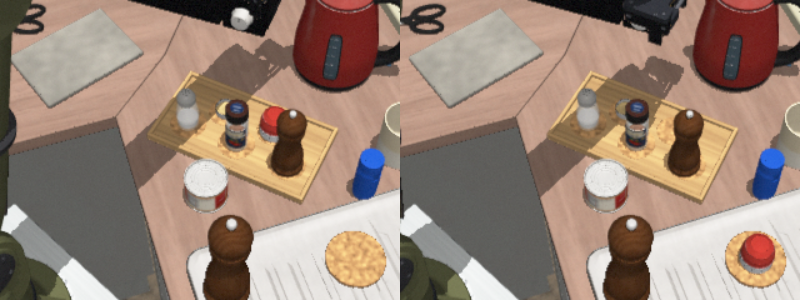

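Before and after match: salt, spice, tin and mug are at 0 px shift, and the mill is 2 px off (about 4–5 mm, within 15 mm). The timer stands upright on the coaster, so I'm handing the job in.

```bash
python3 -c "
from h import *
print(job.close_job())"
```

```text
the job is handed in; nothing more can be done
None
```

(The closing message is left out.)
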